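Sort the railing forgings into their trays

TASK

Clear the loose railing forgings off the bench top into their trays: lay both spear points lengthwise in the long narrow tray, put one square collar in each bay of the divided tray, lying flat, and stand the ball finial upright in the small square tray. Everything must end up resting on the floor of its tray, nothing on top of another piece or on a rim. Leave the stick of chalk and the bolt among the work where they are.

Things in the scene. Friction and masses are not known exactly. Their poses are not given: they have to be found in the camera images.
- spear_1: One of two identical railing spear points, dark steel, lying down, 0.16 kg, 92 mm long: square socket 20 x 20 mm, then a leaf point (30 mm wide, 20 high). Origin on its centre line near the balance point, 10 mm up; own x towards the point (tip at +67 mm, socket from -25 to +17 mm). Grip the socket's flat sides, 20 mm along own y. At the start x is within 40 degrees of world -x.
- spear_2: The other of two identical railing spear points, dark steel, lying down, 0.16 kg, 92 mm long: square socket 20 x 20 mm, then a leaf point (30 mm wide, 20 high). Origin on its centre line near the balance point, 10 mm up; own x towards the point (tip at +67 mm, socket from -25 to +17 mm). Grip the socket's flat sides, 20 mm along own y. At the start x is within 40 degrees of world -x.
- collar_1: One of two identical square collars (bands that clasp railing bars), dark steel, 0.18 kg: 46 x 46 mm outside, 24 mm high, with a 30 x 30 mm hole right through from top to bottom, walls 8 mm. Origin at the centre of its underside; own z up along the hole, x and y square to the flat sides. Grip across two outer sides that face apart (46 mm).
- collar_2: The other of two identical square collars (bands that clasp railing bars), dark steel, 0.18 kg: 46 x 46 mm outside, 24 mm high, with a 30 x 30 mm hole right through from top to bottom, walls 8 mm. Origin at the centre of its underside; own z up along the hole, x and y square to the flat sides. Grip across two outer sides that face apart (46 mm).
- finial: Ball finial for a post, dark steel, standing upright, 0.30 kg, 56 mm high: square base plate 44 x 44 x 10 mm, short neck, a ball 36 mm across with its centre 34 mm above the underside, small nib on top. Origin at the centre of its underside, z up, x and y square to the base. Grip the ball at its middle.
- trough: Long narrow sheet-metal tray, no divider, fixed; for the spear points. Outside 88 mm (own x) by 238 mm (own y), 24 mm high, walls and floor 4 mm thick (inside 80 x 230 mm, floor 4 mm above the table). Origin at the centre of its underside; y runs along its length. The three trays swap places from start to start; yaw within 12 degrees of 0.
- bay_tray: Sheet-metal tray with one divider making two equal bays, fixed; for the collars. Outside 112 mm (own x) by 216 mm (own y), 24 mm high, walls, floor and divider 4 mm thick, divider 21 mm high. Bays 104 x 102 mm inside, centred at own y = +53 and -53 mm, floor 4 mm above the table. Origin at the centre of its underside; yaw within 12 degrees of 0.
- square_tray: Small square sheet-metal tray, no divider, fixed; for the ball finial. Outside 114 x 114 mm, 34 mm high, walls and floor 4 mm thick (inside 106 x 106 mm, floor 4 mm above the table). Origin at the centre of its underside; yaw within 12 degrees of 0.
- soapstone: Bystander, to be left alone: a loose white stick of marking chalk (soapstone), 40 x 12 x 12 mm, lying on the table between the forgings and the trays, left of the middle. Origin at the centre of its underside, own y along it.
- bolt: Bystander, to be left alone: a loose bright steel bolt standing on its round head on the table between the forgings and the trays, right of the middle, 40 mm high: head 26 mm across and 10 mm high, shank 14 mm across. Origin at the centre of its underside.

How it is judged (in metres and radians):
At the end, for the whole second after the job is handed in: Both spear points inside the long tray on its floor (centre line under 18 mm above its underside), within 20 degrees of its length; one collar flat (8 degrees) on the floor of each bay; finial upright (7 degrees) on the square tray's floor; all released and at rest (x of spear_1 in the frame of trough between -0.034 and 0.034 m and y of spear_1 in the frame of trough between -0.112 and 0.112 m and z of each of spear_1, spear_2 in the frame of trough below 0.018 m and angle between the x axis of each of spear_1, spear_2 and the y axis of trough, either way round below 0.35 rad and x of spear_2 in the frame of trough between -0.034 and 0.034 m and y of spear_2 in the frame of trough between -0.112 and 0.112 m and ((x of collar_1 in the frame of bay_tray between -0.035 and 0.035 m and y of collar_1 in the frame of bay_tray between 0.02 and 0.088 m and z of each of collar_1, collar_2 in the frame of bay_tray below 0.01 m and angle between the z axis of each of collar_1, collar_2 and the z axis of bay_tray, either way round below 0.15 rad and x of collar_2 in the frame of bay_tray between -0.035 and 0.035 m and y of collar_2 in the frame of bay_tray between -0.088 and -0.02 m) or (x of collar_1 in the frame of bay_tray between -0.035 and 0.035 m and y of collar_1 in the frame of bay_tray between -0.088 and -0.02 m and z of each of collar_1, collar_2 in the frame of bay_tray below 0.01 m and angle between the z axis of each of collar_1, collar_2 and the z axis of bay_tray, either way round below 0.15 rad and x of collar_2 in the frame of bay_tray between -0.035 and 0.035 m and y of collar_2 in the frame of bay_tray between 0.02 and 0.088 m)) and x of finial in the frame of square_tray between -0.035 and 0.035 m and y of finial in the frame of square_tray between -0.035 and 0.035 m and z of finial in the frame of square_tray below 0.01 m and angle between finial's own z axis and vertical below 0.12 rad and linear speed of each of spear_1, spear_2, collar_1, collar_2, finial below 0.02 m/s); the robot touches nothing.
It fails at once if the stick of chalk is shifted by more than 20 mm (distance of soapstone from where it was at the start of the episode above 0.02 m).
It fails at once if the bolt is shifted by more than 20 mm (distance of bolt from where it was at the start of the episode above 0.02 m).
It also fails if it takes over 106 s, if anything falls off the work surface, if the arm or the gripper's body presses on something with over 40 N, if the wrist force passes 120 N, or if a joint passes its speed limit or range.

ROBOT

A 6-joint arm with a two-finger parallel gripper is mounted at the origin on the work surface. World frame = base frame: x ahead of the robot, y to its left, z up, the work surface at z = 0. Lengths are in mm, angles in rad, forces in N, time in s.
With the tool pointing down it reaches from about 350 to 775 mm from the base axis. Payload 7.3 kg.
Tool frame: the origin (TCP) lies midway between the tips of the shut fingers; the grasp point (between the pads) lies bot.tcp_to_grasp behind it (bot.tcp_to_grasp is the distance from the TCP to the grasp point, in mm); z points along the fingers, y is the direction in which the jaws open and shut (so a half turn about z gives the same grasp; the last joint's range is limited). The gripper opens to 92 mm and grips with 3 to 60 N. Pads are 19 mm wide; open, the fingers measure 130 mm over their backs; the gripper's body (75 mm by 190 mm) begins 47 mm behind the grasp point.
Start: joints at [1.188, 0.342, 1.524, -0, 1.275, -0.146], TCP at [123.145, 510.373, 226.741] pointing down, gripper open.
Joint ranges: [-2.53, 2.53], [-0.77, 2.02], [0.04, 2.7], [-1, 4.14], [0.28, 2.66], [-3.11, 3.11]. Speed limits (rad/s): [2.57, 2.57, 3.14, 3.14, 3.14, 3.14].

INTERFACE

Orientations are given as [roll, pitch, yaw] about the fixed x, y, z axes, in that order (R = Rz(yaw) Ry(pitch) Rx(roll)).
In Python, from plant import bot gives the robot as it stands.
- The arm moves only by the shell command python3 -m inch 'ROWS'. ROWS is JSON, one flat list of numbers, 7 for each row, row after row: the shift along the world's x, y, z in cm, then the turn, a rotation vector about the world's x, y, z in degrees, then the gripper command: -1 is shut, 1 is fully open, values between are in proportion. In form: [tx, ty, tz, ax, ay, az, fingers, tx, ty, tz, ax, ay, az, fingers, ...]. A call has exactly 5 rows; each row is the pose to reach, as a shift and turn from the pose measured when the call began; what a row does not reach only later rows make up. A row lasts 1/10 s, in which the tool goes at most 50 mm and 8.59 degrees, less where a joint would pass 70% of its speed; a pose out of reach is approached as far as the arm can. A call with a gripper value outside its range is refused whole. The fingers move at their own pace and stop on an object; the grip force is fixed at half the most. Time passes only in rows, so rows that repeat a pose let the fingers close, or fill a call up. It gives the time, the measured TCP pose, the force and the opening at its end, in the units of the state.
- bot.get_obs(): the state, without advancing time (a new reading comes with each control period).
- bot.capture(name): name is "scene" or "top" or "wrist"; returns the picture (480x640x3 uint8, red, green, blue); there is no depth.
- bot.calibration(name): a dict with "fx", "fy", "cx", "cy" (pixels), "cam_to_world" (4x4, takes a point from camera to world coordinates). Camera axes: x right, y down, z forward; pixel columns grow to the right and rows downward; lengths in mm; the calibration is good to about 2 mm. A picture is of the moment at which its call begins: read the wrist's pose just before it. calibration takes no time and is no camera call; for the wrist camera it gives the pose at the moment of the call.
- bot.close_job(): hands the job in, once; it reports no verdict.
The state is a dict: "time": time; "joint_positions": joint angles; "dq": joint speeds; "tau": joint torques, N m; "tool_pos": TCP position; "tcp_rot": TCP orientation; "contact_force": force on the tool from outside, world axes, zero at the start; "moment": the same for the moment, N m; "grip_width": finger opening in mm.
Only numpy, scipy, OpenCV 4.12 (cv2) and the standard library are available. Lean on these libraries where they do the work, as an engineer would, in place of code of your own. Each camera call takes 0.05 s, during which the arm holds its last target.

## Working session

There is one attempt and no reset: what is moved stays moved. The work goes in short steps, Python scripts to look and compute and a shell command to move; the robot and the scene stay as the last step left them, time stands still between calls to the robot, and variables do not carry over. Pictures are saved under pics/ and viewed, and the job is handed in when it is done.

```bash
ls; mkdir -p pics; python3 - <<'E'
from plant import bot
import cv2
print(bot.get_obs(), bot.tcp_to_grasp)
for n in ["top","scene"]:
    im=bot.capture(n); cv2.imwrite(f"pics/{n}0.png",im[:,:,::-1])
    c=bot.calibration(n); print(n,c)
E
```

```text
pics
{'time': 0.0, 'joint_positions': array([ 1.18798688e+00,  3.42715028e-01,  1.52499840e+00, -4.20664580e-06,
        1.27539034e+00, -1.46028579e-01]), 'dq': array([-1.48571317e-04, -1.18919350e-03, -1.33862919e-04,  5.18314848e-04,
        7.69112346e-04, -7.94590394e-05]), 'tau': array([-2.60759180e-04, -4.31247175e+01, -2.44218546e+01,  7.16391834e-02,
        5.61482913e-02, -1.25706447e-04]), 'tool_pos': array([122.99616574, 509.98122176, 226.05545132]), 'tcp_rot': array([-3.14009704e+00, -2.15902565e-04,  2.90481285e+00]), 'contact_force': array([ 0.45714883, -0.62387125, -0.8001439 ]), 'moment': array([0.03522496, 0.01381749, 0.02568957]), 'grip_width': 91.77310454006923} 18.8
top {'fx': 449.28175996099424, 'fy': 449.28175996099424, 'cx': 317.7620556881039, 'cy': 246.63604232399098, 'cam_to_world': array([[ 4.10078372e-02, -9.76851547e-01,  2.09950976e-01,
         3.16915768e+02],
       [-9.99151624e-01, -4.08897505e-02,  4.90510282e-03,
        -8.59531680e+00],
       [ 3.79328575e-03, -2.09974006e-01, -9.77699610e-01,
         9.34264556e+02],
       [ 0.00000000e+00,  0.00000000e+00,  0.00000000e+00,
         1.00000000e+00]])}
scene {'fx': 514.8674224945469, 'fy': 514.8674224945469, 'cx': 317.2557017171083, 'cy': 238.34930846285664, 'cam_to_world': array([[ 2.92018582e-01,  5.34495860e-01, -7.93119993e-01,
         1.19438146e+03],
       [ 9.56373580e-01, -1.70684437e-01,  2.37099977e-01,
        -1.96011048e+02],
       [-8.64428343e-03, -8.27756606e-01, -5.61020746e-01,
         5.25482876e+02],
       [ 0.00000000e+00,  0.00000000e+00,  0.00000000e+00,
         1.00000000e+00]])}
```

View pics/top0.png

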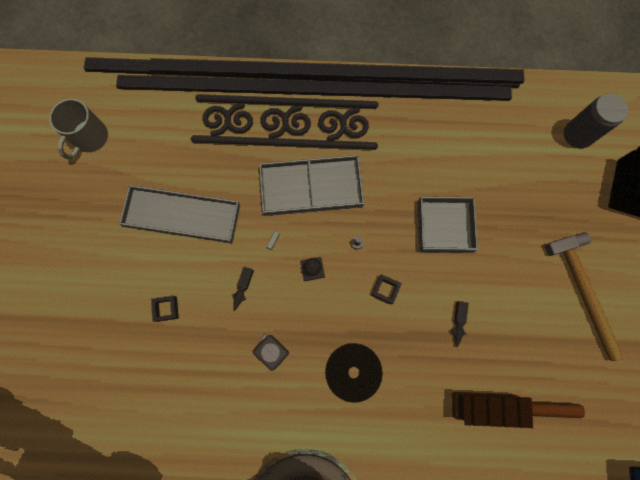

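View pics/scene0.png

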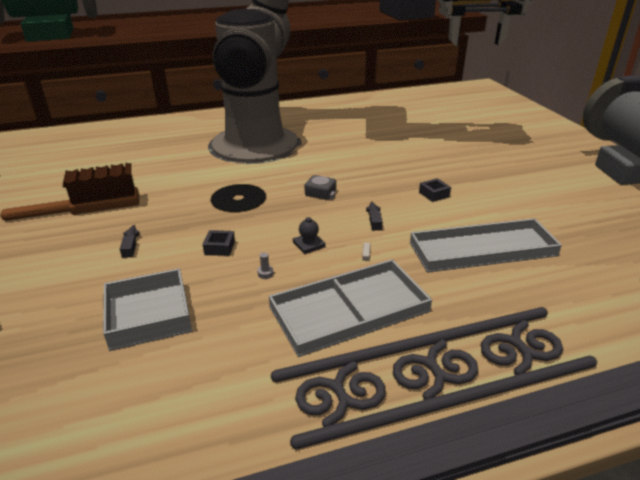

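The top view shows the trough at (180,214), bay tray at (311,185), square tray at (448,224), chalk at (273,241) and bolt at (357,243). The finial is at (312,267), the collars at (385,289) and (165,309), and the spears at (243,288) and (460,323). Next I'll segment these.

```bash
cat > h.py <<'E'
import numpy as np, cv2
def ray(c,u,v,z):
    T=np.array(c["cam_to_world"]); d=T[:3,:3]@np.array([(u-c["cx"])/c["fx"],(v-c["cy"])/c["fy"],1.0])
    o=T[:3,3]; return (o+d*(z-o[2])/d[2])
def proj(c,p):
    T=np.array(c["cam_to_world"]); q=T[:3,:3].T@(np.array(p,float)-T[:3,3])
    return np.array([c["cx"]+c["fx"]*q[0]/q[2],c["cy"]+c["fy"]*q[1]/q[2]])
E
python3 - <<'E'
from plant import bot
import cv2,numpy as np
from h import *
im=cv2.imread("pics/top0.png"); c=bot.calibration("top")
hsv=cv2.cvtColor(im,cv2.COLOR_BGR2HSV)
grey=((hsv[...,1]<95)).astype(np.uint8)*255
grey[:150]=0; 
n,l,st,ce=cv2.connectedComponentsWithStats(grey,connectivity=4)
for i in range(1,n):
    x,y,w,h,a=st[i]
    if a<60 or y>400 or x>500: continue
    cn=cv2.findContours((l==i).astype(np.uint8),cv2.RETR_EXTERNAL,cv2.CHAIN_APPROX_NONE)[0][0]
    zs={True:24,False:10}[a>1000]
    pts=np.array([ray(c,p[0][0],p[0][1],zs)[:2] for p in cn],np.float32)
    r=cv2.minAreaRect(pts)
    print(i,st[i],ce[i].round(1),"rect mm",np.round(r[0],1),np.round(r[1],1),round(r[2],1),"mean",ray(c,*ce[i],zs).round(1))
v=np.zeros_like(im); 
crop=cv2.resize(im[150:380,110:490],None,fx=2,fy=2,interpolation=cv2.INTER_CUBIC)
cv2.imwrite("pics/crop0.png",crop)
cv2.imwrite("pics/mask0.png",cv2.resize(grey[150:380,110:490],None,fx=2,fy=2))
E
```

```text
1 [ 59 150  20   9  85] [ 68.4 153.5] rect mm [700.4 552.7] [18.8 41.7] 2.4 mean [701.5 552.1  10. ]
10 [ 259  155  105   61 5286] [310.7 184.9] rect mm [647.7  16.2] [118.2 216. ] 7.8 mean [646.6  16.5  24. ]
104 [ 119  185  121   58 4802] [179.6 213.4] rect mm [572.1 289.8] [241.9  92. ] 83.6 mean [571.6 289.2  24. ]
147 [ 417  197   61   56 3209] [447.1 224.5] rect mm [ 572.  -272.9] [119.4 123. ] 2.3 mean [ 571.2 -273.1   24. ]
196 [267 231  13  18 108] [272.7 239.7] rect mm [526.3  91.8] [11.5 40.2] 67.3 mean [526.4  91.7  10. ]
198 [351 236  13  13 128] [356.8 242.2] rect mm [528.9 -86.2] [25.9 25.4] 2.4 mean [528.3 -85.8  10. ]
199 [301 257  24  23 378] [312.5 268.5] rect mm [468.7   6.1] [42.2 42.3] 13.9 mean [468.4   5.1  10. ]
200 [233 267  19  42 333] [241.9 285.6] rect mm [422.4 151. ] [24.2 87.1] 78.5 mean [426.6 149.1  10. ]
202 [373 275  28  29 288] [386.4 288.9] rect mm [ 432.4 -149. ] [46.1 46.9] 67.9 mean [ 432.1 -149.2   10. ]
203 [152 296  25  25 312] [163.6 308.1] rect mm [374.2 304.5] [46.3 48.7] 10.0 mean [374.  305.3  10. ]
204 [453 301  15  45 358] [460.3 320.7] rect mm [ 368.8 -298.7] [24.5 89.3] 83.8 mean [ 373.5 -300.    10. ]
210 [254 334  34  36 703] [270.3 351.8] rect mm [297.4  84.4] [61.3 49.1] 51.4 mean [296.2  82.2  10. ]
```

View pics/crop0.png

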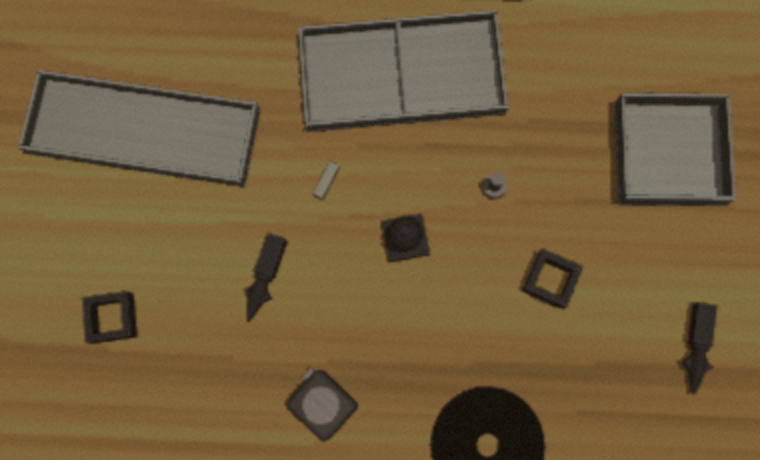

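View pics/mask0.png

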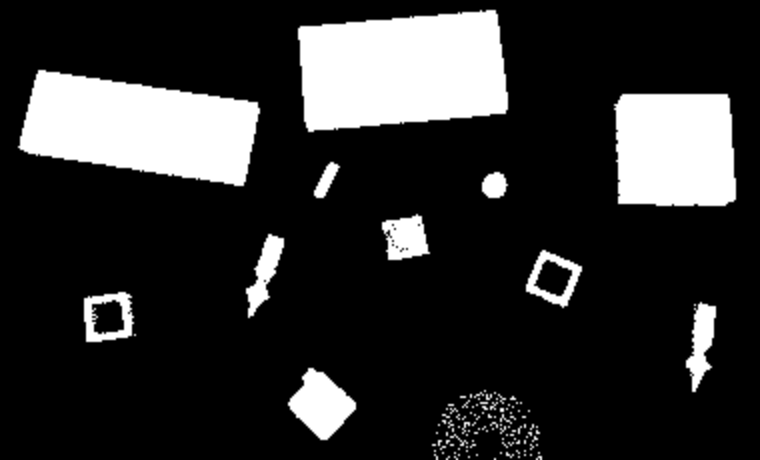

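```bash
python3 -m inch '[5,-4,0,0,0,5,1, 9,-8,0,0,0,10,1, 13,-12,0,0,0,15,1, 17,-15,0,0,0,20,1, 20,-17,0,0,0,23,1]'; python3 -m inch '[4,-2,0,0,0,0,1, 5.1,-3.5,0,0,0,0,1, 5.1,-3.5,0,0,0,0,1, 5.1,-3.5,0,0,0,0,1, 5.1,-3.5,0,0,0,0,1]'
python3 - <<'E'
from plant import bot
import cv2
o=bot.get_obs();print(o['tool_pos'],o['tcp_rot'],o['time'],o['joint_positions'])
c=bot.calibration("wrist"); im=bot.capture("wrist"); cv2.imwrite("pics/w1.png",im[:,:,::-1]); print(c)
E
```

```text
time: 0.6
tool_pos: [313.3, 346.0, 226.0]
tcp_rot: [-3.14, -0.001, -2.973]
contact_force: [0.5, 0.2, -0.3]
grip_width: 91.8
time: 1.1
tool_pos: [363.4, 311.7, 225.9]
tcp_rot: [-3.14, -0.001, -2.972]
contact_force: [-0.9, 0.8, -0.0]
grip_width: 92.1
[363.35928039 311.66141682 225.89618482] [-3.14022324e+00 -1.19408030e-03 -2.97226085e+00] 1.1 [ 5.49237114e-01  2.59075162e-01  1.64530630e+00 -8.76846415e-04
  1.23882808e+00 -1.19060539e+00]
{'fx': 419.4922870064387, 'fy': 419.4922870064387, 'cx': 314.7551537562901, 'cy': 239.9627472688442, 'cam_to_world': array([[-1.68495916e-01,  9.49285817e-01,  2.65453505e-01,
         2.92026008e+02],
       [ 9.85700651e-01,  1.62770912e-01,  4.35873513e-02,
         2.98358171e+02],
       [-1.83125474e-03,  2.69001983e-01, -9.63137882e-01,
         3.82466734e+02],
       [ 0.00000000e+00,  0.00000000e+00,  0.00000000e+00,
         1.00000000e+00]])}
```

View pics/w1.png

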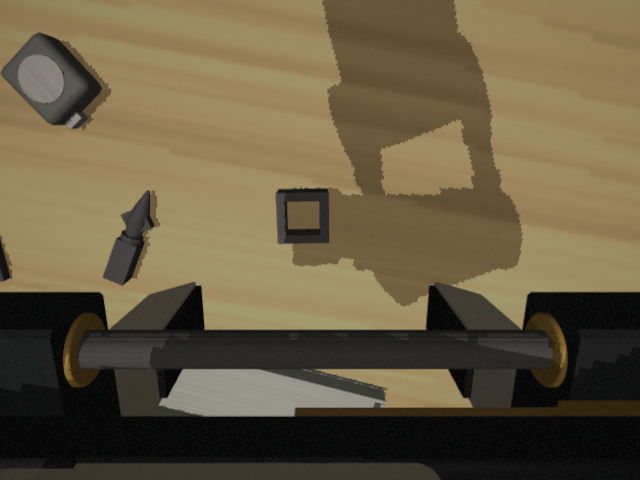

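```bash
python3 - <<'E'
import cv2
a=cv2.imread("pics/w1.png")[175:260,262:347]; b=cv2.imread("pics/w1.png")[175:300,90:175]
a=cv2.resize(a,(400,400),interpolation=cv2.INTER_CUBIC);b=cv2.resize(b,(272,400),interpolation=cv2.INTER_CUBIC)
cv2.imwrite("pics/z1.png",cv2.convertScaleAbs(cv2.hconcat([a,b]),alpha=1.6))
E
```

```text
(no output)
```

View pics/z1.png

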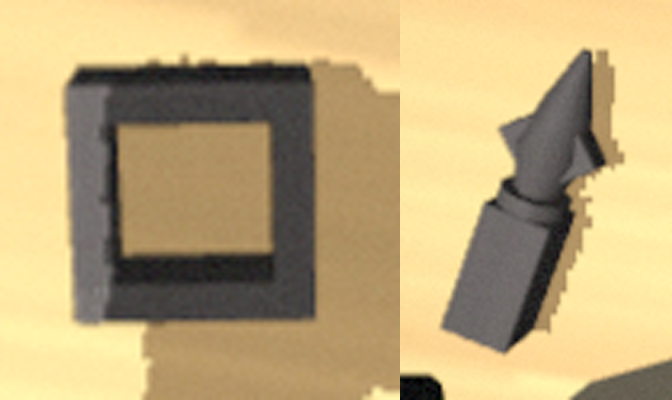

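The zoom shows the collar's top face with its outline corners; its left strip is lit and the rest lies in the gripper's shadow. The left spear's socket top is also clear.

```bash
cat > w1.py <<'E'
import numpy as np
c={'fx':419.4923,'fy':419.4923,'cx':314.755,'cy':239.963,'cam_to_world':np.array([[-1.68495916e-01,9.49285817e-01,2.65453505e-01,2.92026008e+02],[9.85700651e-01,1.62770912e-01,4.35873513e-02,2.98358171e+02],[-1.83125474e-03,2.69001983e-01,-9.63137882e-01,3.82466734e+02],[0,0,0,1]])}
E
python3 - <<'E'
from h import *; from w1 import c
P=[ray(c,262+x/4.706,175+y/4.706,24) for x,y in [(68,85),(312,85),(316,320),(75,322)]]
P=np.array(P)[:,:2]; print(P.round(1)); print(P.mean(0), cv2.minAreaRect(P.astype(np.float32)))
# spear: scale 3.2, origin 90,175 ; top face socket z=20 corners
S=np.array([ray(c,90+(x-400)/3.2,175+y/3.2,20)[:2] for x,y in [(443,327),(504,352),(556,218),(494,201)]])
T=ray(c,90+(587-400)/3.2,175+50/3.2,10)[:2]
print(S.round(1),S.mean(0),T, np.linalg.norm(S[1]-S[0]),np.linalg.norm(S[2]-S[1]))
b=(S[0]+S[1])/2;f=(S[2]+S[3])/2
print(np.degrees(np.arctan2(*(f-b)[::-1])),np.degrees(np.arctan2(*(T-b)[::-1])),np.linalg.norm(T-b))
E
```

```text
[[355.1 275. ]
 [347.6 319. ]
 [391.4 327.7]
 [399.5 282.8]]
[373.39560346 301.1363357 ] ((373.2745361328125, 301.2507629394531), (45.098697662353516, 45.54405975341797), 10.225234985351562)
[[459.9 129. ]
 [464.7 146.6]
 [421.6 159.2]
 [419.6 141.8]] [441.4310803  144.13758971] [374.6872391  161.08422811] 18.31118887673241 44.85597585798212
163.11107181825116 165.1182911756417 90.63458799684408
```

```bash
python3 -m inch '[1,-1.05,-4,0,0,0.5,1, 1,-1.05,-9,0,0,0.5,1, 1,-1.05,-14,0,0,0.5,1, 1,-1.05,-17.5,0,0,0.5,1, 1,-1.05,-19.5,0,0,0.5,1]'; python3 -m inch '[0,0,-1,0,0,0,1, 0,0,-2,0,0,0,1, 0,0,-2.6,0,0,0,1, 0,0,-2.6,0,0,0,-1, 0,0,-2.6,0,0,0,-1]'; python3 -m inch '[0,0,0,0,0,0,-1, 0,0,0,0,0,0,-1, 0,0,0,0,0,0,-1, 0,0,0,0,0,0,-1, 0,0,0,0,0,0,-1]'
```

```text
time: 1.65
tool_pos: [371.1, 301.3, 28.3]
tcp_rot: [-3.139, -0.005, -2.961]
contact_force: [0.2, 0.1, 0.7]
grip_width: 92.0
time: 2.15
tool_pos: [371.5, 301.7, 3.0]
tcp_rot: [-3.139, -0.004, -2.961]
contact_force: [-0.0, -0.5, -0.6]
grip_width: 80.3
time: 2.65
tool_pos: [371.6, 301.7, 3.2]
tcp_rot: [-3.14, -0.003, -2.961]
contact_force: [0.1, -0.6, 2.3]
grip_width: 45.9
```

```bash
python3 -m inch '[0,0,4,0,0,0,-1, 0,0,8,0,0,0,-1, 3,-2,11,0,0,0,-1, 7,-5,12,0,0,0,-1, 10.5,-8.5,12,0,0,-3,-1]'; python3 -m inch '[3.5,-3,0,0,0,0,-1, 7,-6,0,0,0,0,-1, 10.5,-9,0,0,0,0,-1, 14,-12.5,0,0,0,0,-1, 16.3,-14.8,0,0,0,0,-1]'; python3 -m inch '[0,0,0,0,0,0,-1, 0,0,0,0,0,0,-1, 0,0,0,0,0,0,-1, 0,0,0,0,0,0,-1, 0,0,0,0,0,0,-1]'
python3 - <<'E'
from plant import bot
import cv2
o=bot.get_obs();print(o['joint_positions'])
c=bot.calibration("top"); im=bot.capture("top"); cv2.imwrite("pics/t2.png",cv2.resize(im[130:360,110:490,::-1],None,fx=2,fy=2))
E
```

```text
time: 3.15
tool_pos: [478.6, 217.1, 125.4]
tcp_rot: [-3.14, 0.002, -3.012]
contact_force: [0.4, 1.0, -1.4]
grip_width: 46.0
time: 3.65
tool_pos: [643.2, 66.2, 124.7]
tcp_rot: [-3.14, 0.001, -3.014]
contact_force: [-0.6, 1.2, -1.1]
grip_width: 45.6
time: 4.15
tool_pos: [642.6, 67.3, 125.0]
tcp_rot: [-3.14, 0.001, -3.012]
contact_force: [0.2, 0.1, -3.1]
grip_width: 45.8
[-1.34498973e-02  6.48142338e-01  1.30089693e+00 -1.40649635e-03
  1.19105386e+00 -1.71309477e+00]
```

View pics/t2.png

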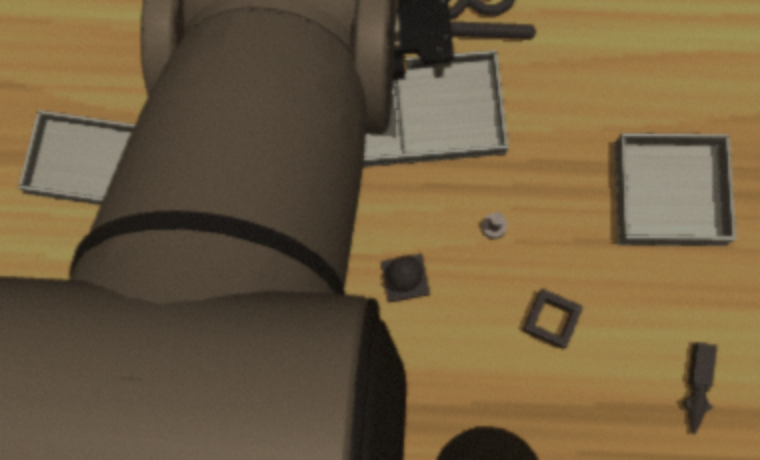

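```bash
python3 - <<'E'
from plant import bot
from h import *
cs={n:bot.calibration(n) for n in("scene","top")}
tr={'bay':((647.2,16.3),7.5,112,216,24),'trough':((571.8,289.5),-6.4,88,238,24),'sq':((572.,-272.),2.3,114,114,34)}
ims=[]
for n,c in cs.items():
    im=cv2.resize(cv2.imread(f"pics/{n}0.png"),None,fx=2,fy=2,interpolation=cv2.INTER_CUBIC)
    for k,(p,a,w,h,z) in tr.items():
        a=np.radians(a);R=np.array([[np.cos(a),-np.sin(a)],[np.sin(a),np.cos(a)]])
        q=[proj(c,[*(np.array(p)+R@np.array([sx*w/2,sy*h/2])),z])*2 for sx,sy in((1,1),(1,-1),(-1,-1),(-1,1))]
        cv2.polylines(im,[np.int32(q)],True,(0,0,255),1)
    ims.append(im)
cv2.imwrite("pics/ov1.png",ims[0][400:720,180:980] ); cv2.imwrite("pics/ov2.png",ims[1][290:530,210:990])
E
```

```text
(no output)
```

View pics/ov1.png

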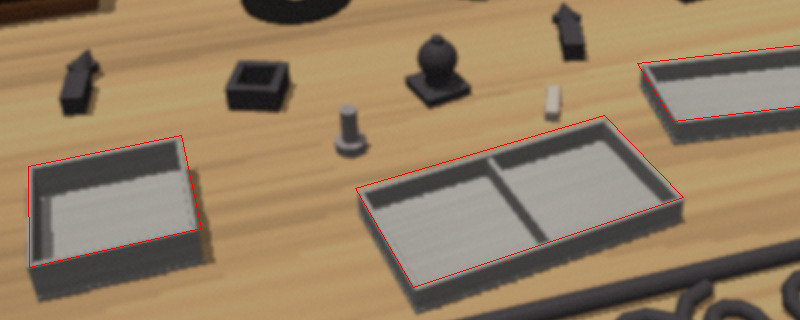

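View pics/ov2.png

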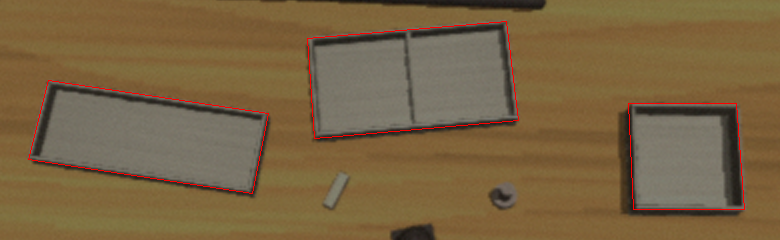

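The overlays match the tray rims in both views, so the tray poses hold. Lowering the collar into the +y bay.

```bash
python3 -m inch '[-0.2,0.15,-4,0,0,0,-1, -0.2,0.15,-8,0,0,0,-1, -0.2,0.15,-10,0,0,0,-1, -0.2,0.15,-11,0,0,0,-1, -0.2,0.15,-11.6,0,0,0,-1]'; python3 -m inch '[0,0,-0.1,0,0,0,-1, 0,0,-0.1,0,0,0,-1, 0,0,-0.1,0,0,0,0.25, 0,0,-0.1,0,0,0,0.25, 0,0,-0.1,0,0,0,0.25]'
```

```text
time: 4.7
tool_pos: [640.7, 69.0, 8.7]
tcp_rot: [-3.14, 0.001, -3.012]
contact_force: [0.1, 0.5, -0.9]
grip_width: 46.3
time: 5.2
tool_pos: [641.3, 69.0, 8.5]
tcp_rot: [-3.14, 0.003, -3.012]
contact_force: [0.2, 0.2, -0.2]
grip_width: 56.8
```

```bash
python3 -m inch '[0,0,4,0,0,0,0.25, 0,0,9,0,0,0,0.25, -2,-2,13,0,0,-7,1, -5.5,-5.5,15,0,0,-14,1, -9,-9,17,0,0,-21,1]'; python3 -m inch '[-3.5,-3.5,2,0,0,-8,1, -7,-7,2,0,0,-8,1, -10.3,-10.7,2,0,0,-8,1, -11.8,-12.8,2,0,0,-8,1, -11.8,-12.8,2,0,0,-8,1]'
cat > look.py <<'E'
from plant import bot
import cv2,sys,pickle
n=sys.argv[1]
o=bot.get_obs();print(o['time'],o['tool_pos'],o['tcp_rot'][2])
c=bot.calibration("wrist"); im=bot.capture("wrist"); cv2.imwrite(f"pics/{n}.png",im[:,:,::-1]); pickle.dump(c,open(n+".pkl","wb"))
E
python3 look.py w2
```

```text
time: 5.7
tool_pos: [555.1, -17.1, 177.8]
tcp_rot: [-3.14, 0.005, 2.901]
contact_force: [0.5, -1.1, 0.6]
grip_width: 76.7
time: 6.2
tool_pos: [435.3, -147.6, 198.6]
tcp_rot: [-3.139, 0.007, 2.757]
contact_force: [0.8, 0.6, 0.2]
grip_width: 91.9
6.2 [ 435.29697698 -147.58581288  198.5807748 ] 2.7574248643887933
```

View pics/w2.png

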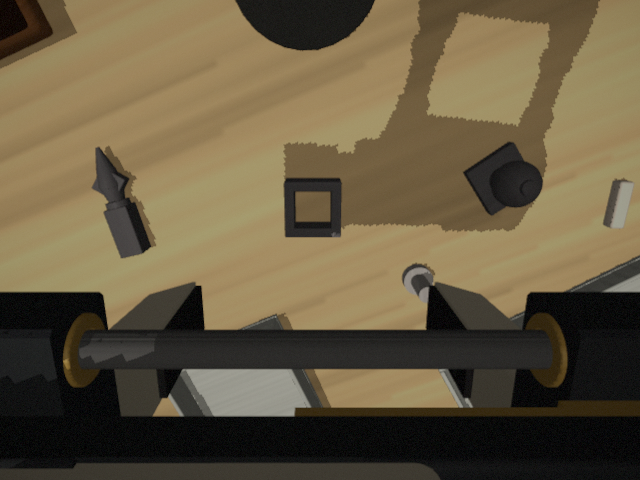

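The wrist view shows the collar at (313,207), spear at (120,205), finial at (505,180) and bolt at (420,280). Zooming for corners.

```bash
python3 - <<'E'
import cv2
im=cv2.imread("pics/w2.png")
z=lambda x,y,w,h:cv2.resize(im[y:y+h,x:x+w],None,fx=4,fy=4,interpolation=cv2.INTER_CUBIC)
cv2.imwrite("pics/z2.png",cv2.convertScaleAbs(cv2.hconcat([z(275,140,75,125),z(85,140,70,125)]),alpha=2.2))
E
```

```text
(no output)
```

View pics/z2.png

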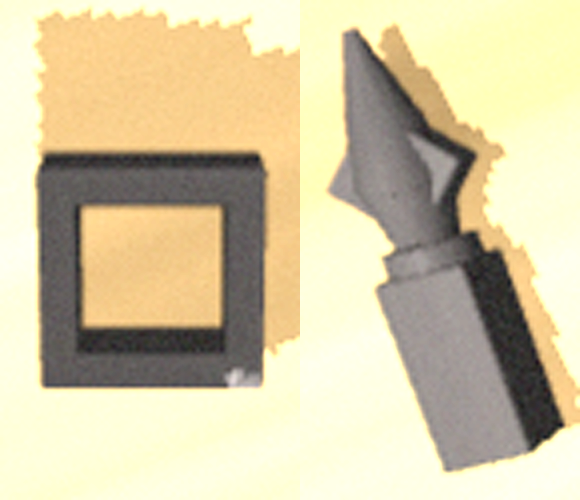

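```bash
python3 - <<'E'
from h import *
import pickle
c=pickle.load(open("w2.pkl","rb"))
P=np.array([ray(c,275+x/4,140+y/4,24)[:2] for x,y in [(40,172),(265,172),(262,386),(42,386)]])
print(P.mean(0).round(1), cv2.minAreaRect(P.astype(np.float32)))
S=np.array([ray(c,85+(x-300)/4,140+y/4,20)[:2] for x,y in [(445,470),(528,450),(462,266),(376,288)]])
T=ray(c,85+50/4,140+30/4,10)[:2]
b=(S[0]+S[1])/2;f=(S[2]+S[3])/2;d=(T-b)/np.linalg.norm(T-b)
print("spear",b,f,T,np.linalg.norm(S[1]-S[0]),np.linalg.norm(f-b),np.linalg.norm(T-b),np.degrees(np.arctan2(*(f-b)[::-1])),np.degrees(np.arctan2(*d[::-1])),"grip",b+21*d)
print("ball",ray(c,516,184,34))
print("base corners",[ray(c,*p,10)[:2].round(1) for p in [(465,175),(512,142)]])
E
```

```text
[ 431.5 -149.4] ((431.494384765625, -149.51455688476562), (44.99428939819336, 43.83955383300781), 68.03871154785156)
spear [ 410.82648503 -305.50305779] [ 371.14897187 -299.19464457] [ 321.59796895 -292.21127814] 18.524311624248828 40.17587743254562 90.21307825128184 170.9660359461688 171.52733126641232 grip [ 390.05567359 -302.40896791]
ball [468.69919456   3.02591179  34.        ]
base corners [array([453.5, -24.4]), array([442.2,  17.8])]
```

```bash
python3 -m inch '[-0.4,-0.2,-4,0,0,0,1, -0.4,-0.2,-9,0,0,0,1, -0.4,-0.2,-13,0,0,0,1, -0.4,-0.2,-16,0,0,0,1, -0.4,-0.2,-17.5,0,0,0,1]'; python3 -m inch '[0,0,-1,0,0,0,1, 0,0,-1.9,0,0,0,1, 0,0,-1.9,0,0,0,1, 0,0,-1.9,0,0,0,-1, 0,0,-1.9,0,0,0,-1]'; python3 -m inch '[0,0,0,0,0,0,-1, 0,0,0,0,0,0,-1, 0,0,0,0,0,0,-1, 0,0,0,0,0,0,-1, 0,0,0,0,0,0,-1]'
```

```text
time: 6.75
tool_pos: [432.0, -146.9, 21.1]
tcp_rot: [-3.14, 0.003, 2.759]
contact_force: [0.6, 0.2, 0.4]
grip_width: 91.9
time: 7.25
tool_pos: [432.6, -147.2, 2.9]
tcp_rot: [-3.14, 0.005, 2.759]
contact_force: [0.4, 0.0, 0.5]
grip_width: 80.4
time: 7.75
tool_pos: [432.6, -147.4, 3.0]
tcp_rot: [-3.14, 0.006, 2.759]
contact_force: [-1.1, -0.6, 2.3]
grip_width: 46.1
```

```bash
python3 -m inch '[0,0,4,0,0,0,-1, 0,0,9,0,0,0,-1, 0,0,12.5,0,0,7,-1, 3,1.5,13,0,0,14,-1, 7,3.5,13,0,0,21,-1]'; python3 -m inch '[4,2,0,0,0,4,-1, 8,4,0,0,0,8.4,-1, 12,6,0,0,0,8.4,-1, 15,7.5,0,0,0,8.4,-1, 15.2,7.6,0,0,0,8.4,-1]'
```

```text
time: 8.25
tool_pos: [503.2, -112.9, 135.1]
tcp_rot: [-3.139, 0.008, 3.128]
contact_force: [1.1, -2.0, -0.9]
grip_width: 45.8
time: 8.75
tool_pos: [657.5, -34.5, 133.6]
tcp_rot: [-3.139, 0.009, -3.006]
contact_force: [0.1, -1.0, -2.4]
grip_width: 45.6
```

```bash
python3 -m inch '[0,0,0,0,0,0,-1, 0,0,0,0,0,0,-1, 0,0,0,0,0,0,-1, 0,0,0,0,0,0,-1, 0,0,0,0,0,0,-1]'
```

```text
time: 9.25
tool_pos: [657.2, -35.0, 134.0]
tcp_rot: [-3.139, 0.009, -3.007]
contact_force: [0.5, 0.2, -1.0]
grip_width: 46.1
```

```bash
python3 -m inch '[-0.3,-0.1,-4,0,-0.5,0,-1, -0.3,-0.1,-8,0,-0.5,0,-1, -0.3,-0.1,-10.5,0,-0.5,0,-1, -0.3,-0.1,-12,0,-0.5,0,-1, -0.3,-0.1,-12.6,0,-0.5,0,-1]'; python3 -m inch '[0,0,0,0,0,0,-1, 0,0,0,0,0,0,-1, 0,0,0,0,0,0,0.25, 0,0,0,0,0,0,0.25, 0,0,0,0,0,0,0.25]'
```

```text
time: 9.75
tool_pos: [653.5, -36.1, 6.9]
tcp_rot: [-3.139, 0.015, -3.007]
contact_force: [-12.7, 3.0, 36.1]
grip_width: 45.6
time: 10.25
tool_pos: [654.0, -36.2, 7.7]
tcp_rot: [-3.138, 0.017, -3.007]
contact_force: [-0.5, -0.3, 0.5]
grip_width: 57.1
```

```bash
python3 -m inch '[0,0,4,0,0,0,0.25, 0,0,9,0,0.5,0,0.25, -2,1.7,13,0,1,-7,0.25, -5.5,4.7,15,0,1,-14,0.25, -9,7.7,17,0,1,-21,0.25]'; python3 -m inch '[-3.5,3,0,0,0,-2,0, -7,6,0,0,0,-2,0, -10.5,9,0,0,0,-2,0, -11.5,9.7,0,0,0,-2,0, -11.5,9.7,0,0,0,-2,0]'; python3 look.py w3
python3 - <<'E'
import cv2
im=cv2.imread("pics/w3.png")
cv2.imwrite("pics/z3.png",cv2.convertScaleAbs(cv2.resize(im[140:300,220:400],None,fx=3,fy=3,interpolation=cv2.INTER_CUBIC),alpha=1.8))
E
```

```text
time: 10.75
tool_pos: [563.8, 41.0, 179.2]
tcp_rot: [-3.138, 0.002, 2.904]
contact_force: [-0.1, 0.7, 1.0]
grip_width: 57.3
time: 11.25
tool_pos: [447.9, 138.9, 179.9]
tcp_rot: [-3.139, 0.003, 2.871]
contact_force: [0.8, -0.5, 0.6]
grip_width: 46.1
11.25 [447.94198946 138.8986606  179.92507701] 2.871313782642979
```

View pics/w3.png

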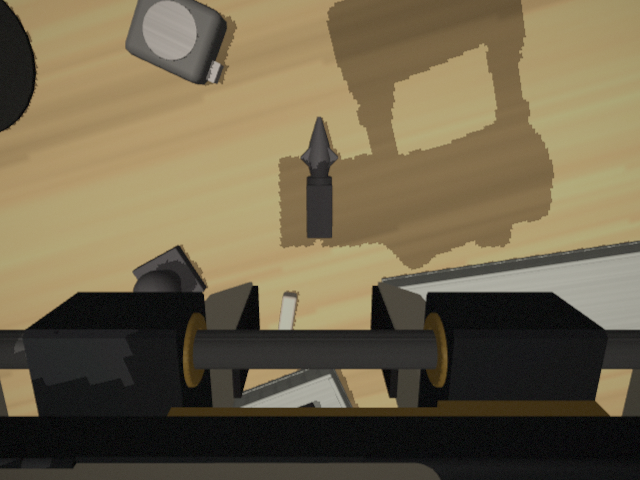

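View pics/z3.png

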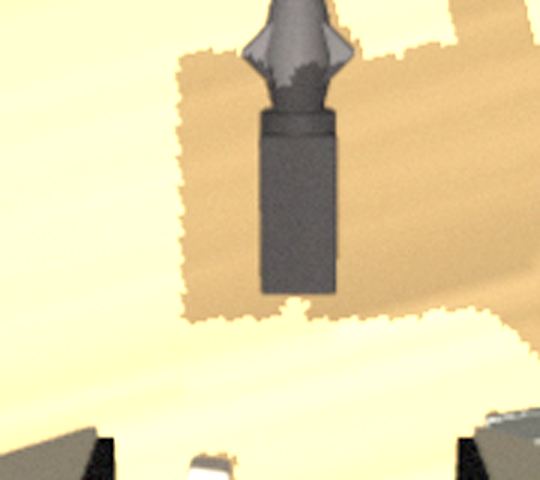

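The wrist view shows the spear under the gripper, its socket's back edge at about (319,238) and tip at (319,118).

```bash
cat > sp.py <<'E'
from h import *
import pickle
def spear(n,back,front,tip):
    c=pickle.load(open(n+".pkl","rb"))
    B=[ray(c,*p,20)[:2] for p in back];F=[ray(c,*p,20)[:2] for p in front];T=ray(c,*tip,10)[:2]
    b=(B[0]+B[1])/2;f=(F[0]+F[1])/2;d=(T-b)/np.linalg.norm(T-b)
    print("w",np.linalg.norm(B[1]-B[0]),"L",np.linalg.norm(f-b),np.linalg.norm(T-b),"ang",np.degrees(np.arctan2(*(f-b)[::-1])),np.degrees(np.arctan2(*d[::-1])),"grip",b+21*d)
E
python3 - <<'E'
from sp import *
g=lambda x,y:(220+x/3,140+y/3)
spear("w3",[g(261,293),g(335,293)],[g(260,134),g(336,134)],(319,118))
E
```

```text
w 19.295164342164874 L 41.54360135568573 89.95511822925252 ang 164.68169568585844 164.79524160223062 grip [442.82278559 142.02423106]
```

```bash
python3 -m inch '[-0.7,0.3,-4,0,0,0,0, -0.7,0.3,-9,0,0,0,0, -0.7,0.3,-13,0,0,0,0, -0.7,0.3,-15,0,0,0,0, -0.7,0.3,-15.8,0,0,0,0]'; python3 -m inch '[0,0,-1,0,0,0,0, 0,0,-1.8,0,0,0,0, 0,0,-1.8,0,0,0,0, 0,0,-1.8,0,0,0,-1, 0,0,-1.8,0,0,0,-1]'; python3 -m inch '[0,0,0,0,0,0,-1, 0,0,0,0,0,0,-1, 0,0,0,0,0,0,-1, 0,0,0,0,0,0,-1, 0,0,0,0,0,0,-1]'
```

```text
time: 11.8
tool_pos: [442.6, 139.9, 19.5]
tcp_rot: [-3.137, 0.001, 2.868]
contact_force: [0.7, 0.2, 0.4]
grip_width: 46.0
time: 12.3
tool_pos: [443.2, 139.9, 2.2]
tcp_rot: [-3.138, 0.002, 2.869]
contact_force: [0.7, -0.5, -0.8]
grip_width: 34.5
time: 12.8
tool_pos: [443.7, 140.1, 2.8]
tcp_rot: [-3.138, 0.004, 2.869]
contact_force: [0.4, 0.4, 5.5]
grip_width: 20.1
```

```bash
python3 -m inch '[0,0,4,0,0,0,-1, 0,0,9,0,0,-4,-1, 0,0,12,0,0,-12,-1, 2,2.5,12,0,0,-20,-1, 4,5.5,12,0,0,-28,-1]'; python3 -m inch '[2.5,3.5,0,0,0,-8,-1, 5,7,0,0,0,-16,-1, 7.5,10.5,0,0,0,-24,-1, 9,12.3,0,0,0,-32,-1, 9,12.3,0,0,0,-40,-1]'; python3 -m inch '[0,0,0,0,0,-8,-1, 0,0,0,0,0,-13,-1, 0,0,0,0,0,-13,-1, 0,0,0,0,0,-13,-1, 0,0,0,0,0,-13,-1]'; python3 look.py w4
```

```text
time: 13.3
tool_pos: [484.4, 195.1, 124.1]
tcp_rot: [-3.14, 0.005, 2.372]
contact_force: [1.0, -0.0, -2.0]
grip_width: 20.0
time: 13.8
tool_pos: [575.1, 320.5, 122.6]
tcp_rot: [-3.139, 0.005, 1.671]
contact_force: [0.6, -0.8, -1.2]
grip_width: 19.9
time: 14.3
tool_pos: [574.9, 320.3, 122.4]
tcp_rot: [-3.139, 0.005, 1.445]
contact_force: [0.4, -0.0, -1.5]
grip_width: 19.6
14.3 [574.89731028 320.27453941 122.39977153] 1.4454546056301418
```

View pics/w4.png

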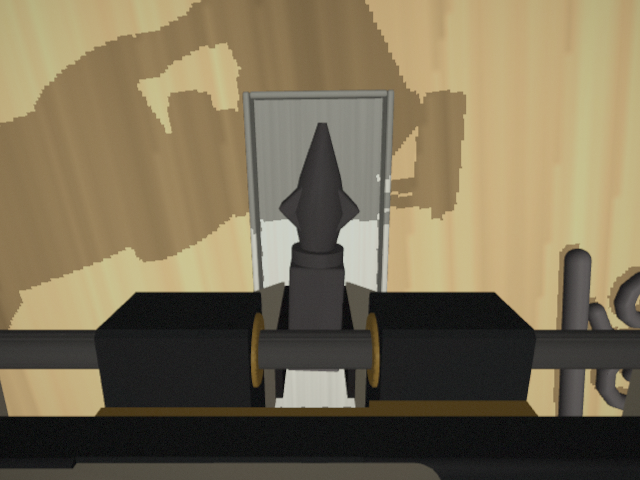

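The spear hangs centred and aligned over the trough. Lowering it.

```bash
python3 -m inch '[0,0,-4,0,0,0.7,-1, 0,0,-8,0,0,0.7,-1, 0,0,-10,0,0,0.7,-1, 0,0,-11,0,0,0.7,-1, 0,0,-11.4,0,0,0.7,-1]'; python3 -m inch '[0,0,0,0,0,0,-1, 0,0,0,0,0,0,-1, 0,0,0,0,0,0,-0.35, 0,0,0,0,0,0,-0.35, 0,0,0,0,0,0,-0.35]'
```

```text
time: 14.85
tool_pos: [574.8, 320.2, 7.8]
tcp_rot: [-3.138, 0.005, 1.458]
contact_force: [0.5, 0.6, -1.5]
grip_width: 19.7
time: 15.35
tool_pos: [575.2, 320.4, 8.6]
tcp_rot: [-3.139, 0.005, 1.458]
contact_force: [0.3, -0.8, -0.3]
grip_width: 29.5
```

```bash
python3 -m inch '[0,0,3,0,0,0,-0.35, 0,0,8,0,0,0,-0.35, 0,0,12,0,0,0,0, -1.2,-4.5,14,0,0,4,0.5, -2.4,-9,16,0,0,8,0.7]'; python3 -m inch '[-1.5,-4.7,2,0,0,4,0.8, -3,-9.4,2,0,0,8,0.8, -4.5,-14,2,0,0,12,0.8, -6,-18,2,0,0,13,0.8, -7.3,-20,2,0,0,13,0.8]';  python3 -m inch '[0,0,0,0,0,0,0.8, 0,0,0,0,0,0,0.8, 0,0,0,0,0,0,0.8, 0,0,0,0,0,0,0.8, 0,0,0,0,0,0,0.8]'; python3 look.py w5
```

```text
time: 15.85
tool_pos: [551.5, 231.5, 169.9]
tcp_rot: [3.141, 0.004, 1.603]
contact_force: [-0.3, 0.1, -0.1]
grip_width: 49.4
time: 16.35
tool_pos: [477.6, 28.7, 190.5]
tcp_rot: [3.141, 0.005, 1.828]
contact_force: [0.1, 0.1, 0.8]
grip_width: 81.9
time: 16.85
tool_pos: [477.8, 29.6, 190.3]
tcp_rot: [3.141, 0.005, 1.829]
contact_force: [-0.2, 0.6, -0.2]
grip_width: 82.8
16.85 [477.84657131  29.58992589 190.2513084 ] 1.8292440682232414
```

View pics/w5.png

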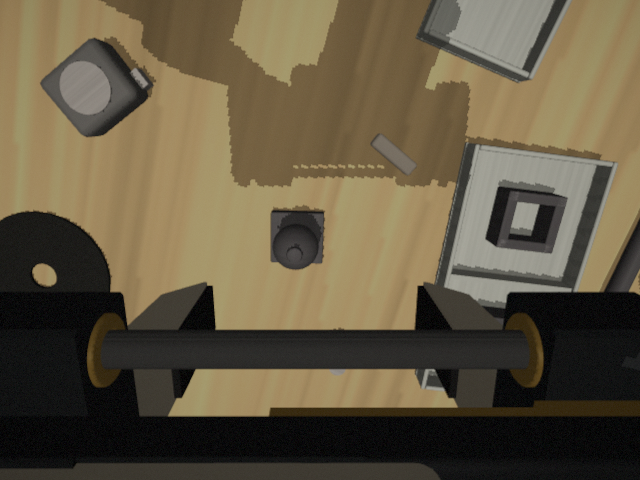

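The collar sits flat in the +y bay. The finial's ball is at (296,246), and its base (x 271–323, y 211–263) is aligned with the jaws.

```bash
python3 - <<'E'
from h import *
import pickle
c=pickle.load(open("w5.pkl","rb"))
print(ray(c,296,246,34), ray(c,294.5,248,56))
B=np.array([ray(c,*p,10)[:2] for p in [(271,211),(323,211),(323,263),(271,263)]]);print(B.round(1),B.mean(0))
E
```

```text
[469.37815786   4.39665982  34.        ] [467.97479378   9.33780316  56.        ]
[[443.1  20.9]
 [484.2  31.7]
 [496.  -11.7]
 [453.4 -22.9]] [469.16225454   4.51993153]
```

```bash
python3 -m inch '[-0.85,-2.55,-1,0,0,0,0.8, -0.85,-2.55,-5,0,0,0,0.8, -0.85,-2.55,-9,0,0,0,0.8, -0.85,-2.55,-13,0,0,0,0.8, -0.85,-2.55,-16,0,0,0,0.8]'; python3 -m inch '[0,0,-0.6,0,0,0,0.8, 0,0,-1.2,0,0,0,0.8, 0,0,-1.2,0,0,0,0.8, 0,0,-1.2,0,0,0,0.8, 0,0,-1.2,0,0,0,0.8]'
```

```text
time: 17.4
tool_pos: [468.6, 4.4, 28.1]
tcp_rot: [-3.141, 0.004, 1.83]
contact_force: [-0.1, -0.3, -0.2]
grip_width: 83.1
time: 17.9
tool_pos: [469.5, 4.3, 17.3]
tcp_rot: [3.14, 0.005, 1.83]
contact_force: [0.3, -0.4, 0.3]
grip_width: 82.5
```

```bash
python3 -m inch '[0,0,-0.2,0,0,0,0.8, 0,0,-0.2,0,0,0,-1, 0,0,-0.2,0,0,0,-1, 0,0,-0.2,0,0,0,-1, 0,0,-0.2,0,0,0,-1]'; python3 -m inch '[0,0,0,0,0,0,-1, 0,0,0,0,0,0,-1, 0,0,0,0,0,0,-1, 0,0,0,0,0,0,-1, 0,0,0,0,0,0,-1]'
```

```text
time: 18.4
tool_pos: [469.5, 4.3, 15.4]
tcp_rot: [3.14, 0.005, 1.83]
contact_force: [0.2, -0.5, 0.1]
grip_width: 55.3
time: 18.9
tool_pos: [469.4, 4.3, 15.3]
tcp_rot: [3.14, 0.005, 1.83]
contact_force: [-1.4, -0.7, -0.4]
grip_width: 34.9
```

```bash
python3 -m inch '[0,0,3,0,0,0,-1, 0,0,7,0,0,0,-1, 0,0,10,0,0,0,-1, 0.5,-1.4,12,0,0,0,-1, 1.5,-4,12,0,0,0,-1]'; python3 -m inch '[1,-2.7,0,0,0,-3,-1, 2.2,-6,0,0,0,-6,-1, 3.5,-9.5,0,0,0,-9,-1, 4.8,-13,0,0,0,-12,-1, 6,-16,0,0,0,-12.5,-1]'; python3 -m inch '[0.9,-2.4,0,0,0,0,-1, 1.7,-4.6,0,0,0,0,-1, 2.5,-6.5,0,0,0,0,-1, 2.8,-7.6,0,0,0,0,-1, 2.8,-7.6,0,0,0,0,-1]'; python3 look.py w6
```

```text
time: 19.4
tool_pos: [485.5, -35.2, 138.1]
tcp_rot: [3.136, 0.007, 1.832]
contact_force: [1.8, 0.6, -1.6]
grip_width: 34.3
time: 19.9
tool_pos: [545.6, -196.9, 137.6]
tcp_rot: [3.136, 0.007, 1.612]
contact_force: [0.5, -0.4, -1.7]
grip_width: 34.8
time: 20.4
tool_pos: [573.4, -273.9, 136.8]
tcp_rot: [3.137, 0.006, 1.61]
contact_force: [-0.1, 0.1, -2.6]
grip_width: 34.5
20.4 [ 573.35076191 -273.89762337  136.75833997] 1.610215395942423
```

View pics/w6.png

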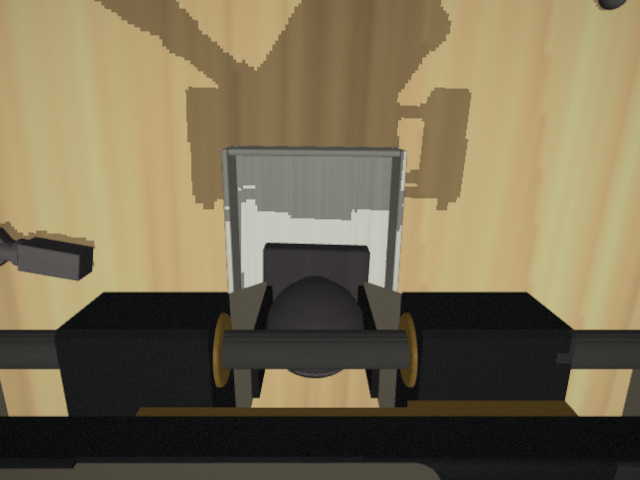

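The finial is held upright and centred over its tray. Lowering it.

```bash
python3 -m inch '[0,0.1,-4,0,0,0,-1, 0,0.1,-7.5,0,0,0,-1, 0,0.1,-9.5,0,0,0,-1, 0,0.1,-10.5,0,0,0,-1, 0,0.1,-11.3,0,0,0,-1]'; python3 -m inch '[0,0,-0.2,0,0,0,-1, 0,0,-0.3,0,0,0,-1, 0,0,-0.3,0,0,0,-1, 0,0,-0.3,0,0,0,-1, 0,0,-0.3,0,0,0,-1]'
```

```text
time: 20.95
tool_pos: [573.2, -270.9, 23.6]
tcp_rot: [3.138, 0.005, 1.612]
contact_force: [-0.2, 0.3, -2.4]
grip_width: 34.3
time: 21.45
tool_pos: [573.4, -271.1, 21.3]
tcp_rot: [3.137, 0.006, 1.612]
contact_force: [-0.0, -0.7, -1.6]
grip_width: 34.6
```

```bash
python3 -m inch '[0,0,-0.15,0,0,0,-1, 0,0,-0.2,0,0,0,-1, 0,0,-0.2,0,0,0,-1, 0,0,-0.2,0,0,0,-1, 0,0,-0.2,0,0,0,-1]'; python3 -m inch '[0,0,0,0,0,0,-0.1, 0,0,0,0,0,0,0, 0,0,0,0,0,0,0.1, 0,0,0,0,0,0,0.1, 0,0,0,0,0,0,0.1]'
```

```text
time: 21.95
tool_pos: [573.5, -271.2, 19.5]
tcp_rot: [3.137, 0.006, 1.612]
contact_force: [0.1, -0.4, -1.0]
grip_width: 34.6
time: 22.45
tool_pos: [573.6, -271.1, 19.5]
tcp_rot: [3.137, 0.006, 1.612]
contact_force: [0.2, -0.6, -0.1]
grip_width: 50.5
```

```bash
python3 -m inch '[0,0,3,0,0,0,0.1, 0,0,8,0,0,0,0.1, -1,0,12,0,0,8,0.1, -4,-0.7,15,0,0,16,0.1, -8,-1.4,16,0,0,24,0]'; python3 -m inch '[-4,-0.7,0,0,0,8,0, -7.5,-1.3,0,0,0,16,0, -9.5,-1.6,0,0,0,24,0, -9.5,-1.6,0,0,0,32,0, -9.5,-1.6,0,0,0,40,0]'; python3 -m inch '[0,0,0,0,0,8,0, 0,0,0,0,0,15,0, 0,0,0,0,0,15,0, 0,0,0,0,0,15,0, 0,0,0,0,0,15,0]'; python3 look.py w7
python3 - <<'E'
import cv2
im=cv2.imread("pics/w7.png")
cv2.imwrite("pics/z7.png",cv2.convertScaleAbs(cv2.resize(im[100:290,220:420],None,fx=3,fy=3,interpolation=cv2.INTER_CUBIC),alpha=1.8))
E
```

```text
time: 22.95
tool_pos: [494.9, -286.1, 183.2]
tcp_rot: [3.133, 0.013, 2.038]
contact_force: [-0.7, -1.0, -1.2]
grip_width: 47.5
time: 23.45
tool_pos: [399.2, -302.4, 183.6]
tcp_rot: [3.134, 0.014, 2.741]
contact_force: [0.1, -0.4, -0.7]
grip_width: 45.8
time: 23.95
tool_pos: [399.2, -302.3, 183.6]
tcp_rot: [3.134, 0.014, 3.0]
contact_force: [0.5, 0.3, 0.4]
grip_width: 45.9
23.95 [ 399.23766226 -302.32887815  183.62513654] 2.999925282928494
```

View pics/w7.png

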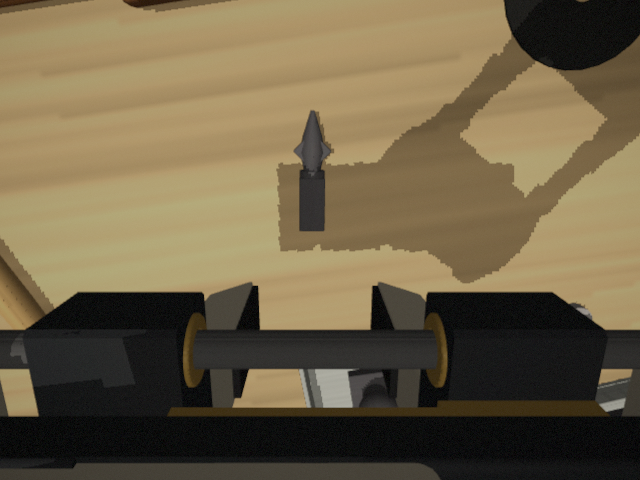

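View pics/z7.png

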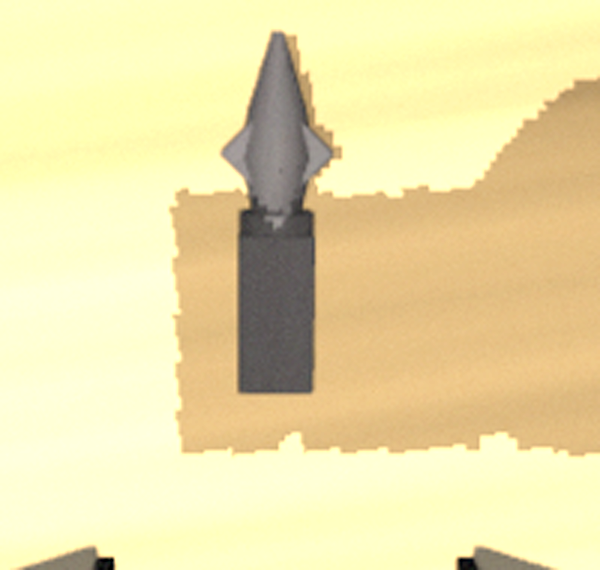

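The spear shows its socket back edge at zoom y=392 (x 239–313), its front edge at y=236 and its tip at (278,32).

```bash
python3 - <<'E'
from sp import *
g=lambda x,y:(220+x/3,100+y/3)
spear("w7",[g(239,392),g(313,392)],[g(239,236),g(314,236)],g(278,32))
E
```

```text
w 19.435240211578392 L 40.95482923935754 90.48426811514472 ang 171.60731996253244 171.46155110451951 grip [ 390.15773991 -303.17649901]
```

```bash
python3 -m inch '[-1,-0.1,-4,0,0.8,-0.4,0, -1,-0.1,-9,0,0.8,-0.4,0, -1,-0.1,-13,0,0.8,-0.4,0, -1,-0.1,-15,0,0.8,-0.4,0, -1,-0.1,-16,0,0.8,-0.4,0]'; python3 -m inch '[0,0,-1,0,0,0,0, 0,0,-1.8,0,0,0,0, 0,0,-1.8,0,0,0,0, 0,0,-1.8,0,0,0,-1, 0,0,-1.8,0,0,0,-1]'; python3 -m inch '[0,0,0,0,0,0,-1, 0,0,0,0,0,0,-1, 0,0,0,0,0,0,-1, 0,0,0,0,0,0,-1, 0,0,0,0,0,0,-1]'
```

```text
time: 24.5
tool_pos: [388.4, -302.4, 21.6]
tcp_rot: [3.133, -0.003, 2.992]
contact_force: [-0.2, 0.2, -0.7]
grip_width: 45.8
time: 25.0
tool_pos: [388.9, -302.9, 4.4]
tcp_rot: [3.134, -0.002, 2.992]
contact_force: [-0.3, 0.5, 0.3]
grip_width: 34.5
time: 25.5
tool_pos: [389.2, -303.1, 5.0]
tcp_rot: [3.135, -0.001, 2.992]
contact_force: [0.2, 1.0, 5.5]
grip_width: 19.6
```

```bash
python3 -m inch '[0,0,4,0,0,0,-1, 0,0,9,0,0,-4,-1, 0,0,12.5,0,0,-12,-1, 1,3.5,13,0,0,-20,-1, 2.5,8,13,0,0,-28,-1]'; python3 -m inch '[1.5,4.5,0,0,0,-8,-1, 3,9,0,0,0,-16,-1, 4.5,13.5,0,0,0,-24,-1, 6,18,0,0,0,-32,-1, 7.5,22.5,0,0,0,-40,-1]'; python3 -m inch '[1.5,4.5,0,0,0,-8,-1, 3,9,0,0,0,-16,-1, 4.5,13.5,0,0,0,-19,-1, 6,17,0,0,0,-19,-1, 7,19.5,0,0,0,-19,-1]'
```

```text
time: 26.0
tool_pos: [414.1, -226.5, 136.5]
tcp_rot: [3.135, 0.003, 2.502]
contact_force: [1.0, 0.7, -1.4]
grip_width: 19.9
time: 26.5
tool_pos: [481.5, -23.9, 136.3]
tcp_rot: [3.136, 0.003, 1.865]
contact_force: [1.0, -1.2, -0.9]
grip_width: 19.5
time: 27.0
tool_pos: [551.8, 174.2, 135.9]
tcp_rot: [3.136, 0.003, 1.535]
contact_force: [0.1, 0.2, -1.4]
grip_width: 19.5
```

```bash
python3 -m inch '[0.5,1.8,0,0,0,-2,-1, 1,3.2,0,0,0,-4.4,-1, 1.1,3.4,0,0,0,-4.4,-1, 1.1,3.4,0,0,0,-4.4,-1, 1.1,3.4,0,0,0,-4.4,-1]'; python3 look.py w8
```

```text
time: 27.5
tool_pos: [562.5, 207.3, 135.6]
tcp_rot: [3.137, 0.003, 1.459]
contact_force: [-0.4, 0.2, -1.8]
grip_width: 19.6
27.5 [562.5054942  207.27511905 135.61487654] 1.4585321960615314
```

View pics/w8.png

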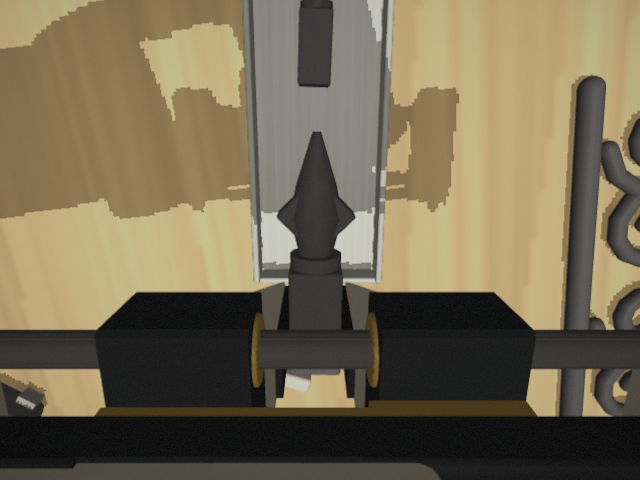

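```bash
python3 - <<'E'
from h import *
import pickle
c=pickle.load(open("w8.pkl","rb"))
a=np.radians(83.6);u=np.array([np.cos(a),np.sin(a)])
for p,z in [((318,280),24),((315,82),24),((318,272),4)]:
    q=ray(c,*p,z)[:2]; print(q, (q-[571.8,289.5])@u)
E
```

```text
[561.92709659 174.48700434] -115.3967473731341
[574.07966854 300.81111636] 11.494736785000146
[561.99841955 172.89304826] -116.97281950108513
```

The trough's end wall measures -115 mm along its length and the first spear's back end +11 mm, both as expected. Lowering the second spear.

```bash
python3 -m inch '[0,0.2,-4,0,0,0,-1, 0,0.2,-8,0,0,0,-1, 0,0.2,-10.5,0,0,0,-1, 0,0.2,-11.8,0,0,0,-1, 0,0.2,-12.4,0,0,0,-1]'; python3 -m inch '[0,0,-0.1,0,0,0,-1, 0,0,-0.1,0,0,0,-1, 0,0,-0.1,0,0,0,-0.35, 0,0,-0.1,0,0,0,-0.35, 0,0,-0.1,0,0,0,-0.35]'
```

```text
time: 28.05
tool_pos: [562.3, 208.5, 10.9]
tcp_rot: [3.138, 0.004, 1.457]
contact_force: [0.1, 0.6, -1.0]
grip_width: 19.8
time: 28.55
tool_pos: [562.8, 208.7, 10.8]
tcp_rot: [3.136, 0.003, 1.458]
contact_force: [0.2, -0.5, 0.3]
grip_width: 29.5
```

```bash
python3 -m inch '[0,0,3,0,0,0,-0.35, 0,0,8,0,0,0,-0.35, 0,0,12,0,0,0,-0.35, -4,0,15,0,0,0,-0.35, -8,2,17,0,0,0,-0.35]'; python3 -m inch '[-4,4,0,0,0,0,0, -8,8,0,0,0,0,0, -12,12,0,0,0,0,0, -16,16,0,0,0,0,0, -19,19,0,0,0,0,0]'
python3 -m inch '[0,4,0,0,0,0,0, -4,7,0,0,0,0,0, -8,10,0,0,0,0,0, -12,10,0,0,0,0,0, -12,10,0,0,0,0,0]'
python3 - <<'E'
from plant import bot
import cv2
o=bot.get_obs();print(o['time'],o['tool_pos'])
for n in ("top","scene"):
    im=bot.capture(n); cv2.imwrite(f"pics/{n}9.png",im[:,:,::-1])
a=cv2.imread("pics/top9.png");cv2.imwrite("pics/t9.png",cv2.resize(a[140:330,110:490],None,fx=2,fy=2))
a=cv2.imread("pics/scene9.png");cv2.imwrite("pics/s9.png",cv2.resize(a[180:370,80:580],None,fx=1.6,fy=1.6))
E
```

```text
time: 29.05
tool_pos: [483.2, 227.6, 183.4]
tcp_rot: [3.133, 0.002, 1.455]
contact_force: [0.3, 1.8, 0.7]
grip_width: 29.9
time: 29.55
tool_pos: [304.2, 406.3, 184.1]
tcp_rot: [3.132, 0.001, 1.455]
contact_force: [0.8, 0.5, 0.1]
grip_width: 45.7
time: 30.05
tool_pos: [179.5, 506.6, 184.2]
tcp_rot: [3.133, 0.002, 1.46]
contact_force: [0.4, 0.4, -0.6]
grip_width: 46.2
30.05 [179.48506039 506.61195546 184.1878101 ]
```

View pics/t9.png

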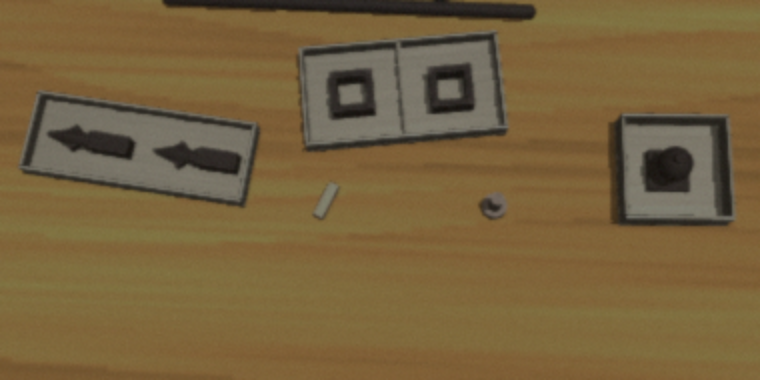

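View pics/s9.png

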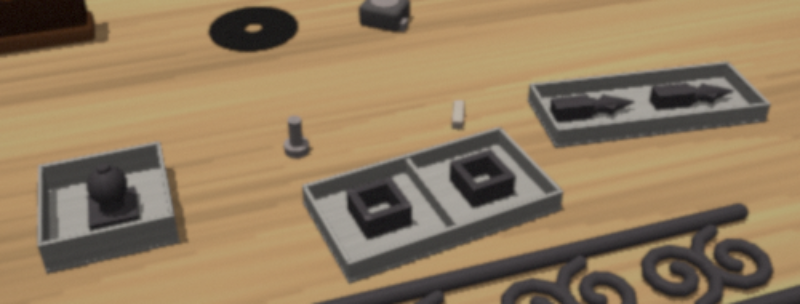

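Both views show the two spears lengthwise in the trough, one collar flat in each bay and the finial upright. The chalk at (273,240) and bolt at (357,243) are where they started.

```bash
python3 -c "
from plant import bot
print(bot.close_job())"
```

```text
the job is handed in; nothing more can be done
None
```

The job is handed in at about 30 s of the 106 s allowed. Both spear points lie lengthwise in the trough, one collar lies in each bay, and the finial stands in the square tray.

- **Last checks:** the final top and scene pictures show every piece inside its tray, apart from the others and off the rims. The finial looks upright. I judged this by eye and did not measure the final poses.
- **Bystanders:** the chalk and bolt are at the same pixels as at the start, to within a pixel (about 2 mm).
- **Gripper:** it is parked empty, clear of everything.
- **Force:** the highest wrist force I saw was about 38 N, when the second collar met its bay floor (limit 120 N). It was read only at the end of each move.
- **Disagreements:** none of the checks failed. My first top-view position for the left collar was about 4 mm off the wrist-camera one, so I used the wrist view for every grasp.

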